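Confirm the parts of a lure at the assembly bench

TASK

Confirm the parts of one fishing lure in building order: with the fingertips, lightly press down the orange key of the tray of yellow-green jig heads, then the key of the tray of blue beads, then the key of the tray of long silver blades, each gently down to its stop, where it stays. Leave the key of the copper discs up, pick nothing up, and leave the trays, jars and tools where they stand.

Things in the scene. Friction and masses are not known exactly. Their poses are not given: they have to be found in the camera images.
- heads_tray: Loose white tray (100 x 100 x 26 mm high; 0.9 kg) of yellow-green jig heads with thin red hooks, with a black block (64 x 64 x 22 mm) on its robot-facing side that carries an orange key. Origin: on the bench under the unit, 30 mm from the tray's centre; x points from block to tray, z up. The four units differ only in contents, are shuffled and slightly turned.
- heads_key_top (a point): Centre of the top face of the orange key (40 mm diameter) of the tray of yellow-green jig heads with thin red hooks, 52 mm from the unit's origin on its -x side. 46 mm above the bench with the key up, 34 mm when left at its stop.
- heads_key (a joint): Travel of this key: 0 m up, 0.012 m at its stop; it moves straight down, starts up and stays where it is left. It counts as down from 0.007 m. It resists with 2.5 N at first, rising to 4.5 N at the stop. Its orange cap is sprung on it (1.5 N per mm, 8 mm at most) and cushions the stop: the top face gives about 17 mm in all under 8 N, then springs back to the 12 mm.
- beads_tray: Loose white tray (100 x 100 x 26 mm high; 0.9 kg) of small round blue beads, with a black block (64 x 64 x 22 mm) on its robot-facing side that carries an orange key. Origin: on the bench under the unit, 30 mm from the tray's centre; x points from block to tray, z up. The four units differ only in contents, are shuffled and slightly turned.
- beads_key_top (a point): Centre of the top face of the orange key (40 mm diameter) of the tray of small round blue beads, 52 mm from the unit's origin on its -x side. 46 mm above the bench with the key up, 34 mm when left at its stop.
- beads_key (a joint): Travel of this key: 0 m up, 0.012 m at its stop; it moves straight down, starts up and stays where it is left. It counts as down from 0.007 m. It resists with 2.5 N at first, rising to 4.5 N at the stop. Its orange cap is sprung on it (1.5 N per mm, 8 mm at most) and cushions the stop: the top face gives about 17 mm in all under 8 N, then springs back to the 12 mm.
- blades_tray: Loose white tray (100 x 100 x 26 mm high; 0.9 kg) of long leaf-shaped silver spinner blades, with a black block (64 x 64 x 22 mm) on its robot-facing side that carries an orange key. Origin: on the bench under the unit, 30 mm from the tray's centre; x points from block to tray, z up. The four units differ only in contents, are shuffled and slightly turned.
- blades_key_top (a point): Centre of the top face of the orange key (40 mm diameter) of the tray of long leaf-shaped silver spinner blades, 52 mm from the unit's origin on its -x side. 46 mm above the bench with the key up, 34 mm when left at its stop.
- blades_key (a joint): Travel of this key: 0 m up, 0.012 m at its stop; it moves straight down, starts up and stays where it is left. It counts as down from 0.007 m. It resists with 2.5 N at first, rising to 4.5 N at the stop. Its orange cap is sprung on it (1.5 N per mm, 8 mm at most) and cushions the stop: the top face gives about 17 mm in all under 8 N, then springs back to the 12 mm.
- discs_tray: Loose white tray (100 x 100 x 26 mm high; 0.9 kg) of round copper discs, with a black block (64 x 64 x 22 mm) on its robot-facing side that carries an orange key. Origin: on the bench under the unit, 30 mm from the tray's centre; x points from block to tray, z up. The four units differ only in contents, are shuffled and slightly turned.
- discs_key_top (a point): Centre of the top face of the orange key (40 mm diameter) of the tray of round copper discs, 52 mm from the unit's origin on its -x side. 46 mm above the bench with the key up, 34 mm when left at its stop.
- discs_key (a joint): Travel of this key: 0 m up, 0.012 m at its stop; it moves straight down, starts up and stays where it is left. It counts as down from 0.007 m. It resists with 2.5 N at first, rising to 4.5 N at the stop. Its orange cap is sprung on it (1.5 N per mm, 8 mm at most) and cushions the stop: the top face gives about 17 mm in all under 8 N, then springs back to the 12 mm.
- glue_pot: Loose amber jar, 36 mm diameter, 45 mm high, standing on the robot side of the left-hand (+y) tray; origin under its centre. A bystander.
- paint_jar: Loose red jar, 44 mm diameter, 60 mm high, standing on the robot side of the right-hand (-y) tray; origin under its centre. A bystander.
- pliers: Loose pliers, about 140 mm long and 14 mm high, lying beyond the trays; origin on the bench near the pivot, jaws along +x. A bystander.
- tweezers: Loose steel tweezers, 125 mm long, 7 mm high, lying beyond the trays; origin under the middle, length along x. A bystander.

How it is judged (in metres and radians):
On the way, in this order (a step that is already met when the one before it is completed fails the run):
1. the key of the jig heads is down (at least 7 mm of its 12 mm) (value of joint heads_key above 0.007 m), for 0.2 s.
2. the key of the blue beads is down (at least 7 mm of its 12 mm) (value of joint beads_key above 0.007 m), for 0.2 s.
3. the key of the silver blades is down (at least 7 mm of its 12 mm) (value of joint blades_key above 0.007 m), for 0.2 s.
At the end, for the whole second after the job is handed in: The keys of the jig heads, blue beads and silver blades are down (at least 7 of 12 mm), pressed in that order; the key of the copper discs is up (under 2 mm); all trays stand level and at rest, and trays, jars, pliers and tweezers are within 15 mm of where they started (value of joint each of heads_key, beads_key, blades_key above 0.007 m and value of joint discs_key below 0.002 m and distance of each of heads_tray, beads_tray, blades_tray, discs_tray, glue_pot, paint_jar, pliers, tweezers from where it was at the start of the episode below 0.015 m and angle between each of heads_tray, beads_tray, blades_tray, discs_tray's own z axis and vertical below 0.05 rad and linear speed of each of heads_tray, beads_tray, blades_tray, discs_tray below 0.02 m/s); the robot touches nothing.
It fails at once if a key is pressed before the key that comes ahead of it is down ((value of joint beads_key above 0.002 m and value of joint heads_key below 0.006 m) or (value of joint blades_key above 0.002 m and value of joint beads_key below 0.006 m)).
It fails at once if the key of the copper discs is pressed (over 2 mm) (value of joint discs_key above 0.002 m).
It fails at once if a tray unit is pressed or hit with more than 20 N (contact force between any of the fingers, the arm and heads_tray above 20 N or contact force between any of the fingers, the arm and beads_tray above 20 N or contact force between any of the fingers, the arm and blades_tray above 20 N or contact force between any of the fingers, the arm and discs_tray above 20 N).
It fails at once if a tray unit is lifted or shifted by more than 15 mm (distance of any of heads_tray, beads_tray, blades_tray, discs_tray from where it was at the start of the episode above 0.015 m).
It fails at once if a jar, the pliers or the tweezers is moved by more than 15 mm or a jar is knocked over (distance of any of glue_pot, paint_jar, pliers, tweezers from where it was at the start of the episode above 0.015 m or angle between any of glue_pot, paint_jar's own z axis and vertical above 0.5 rad).
It also fails if it takes over 48 s, if anything falls off the work surface, if the arm or the gripper's body presses on something with over 40 N, if the wrist force passes 120 N, or if a joint passes its speed limit or range.

ROBOT

A 6-joint arm with a two-finger parallel gripper is mounted at the origin on the work surface. World frame = base frame: x ahead of the robot, y to its left, z up, the work surface at z = 0. Lengths are in mm, angles in rad, forces in N, time in s.
With the tool pointing down it reaches from about 275 to 1000 mm from the base axis. Payload 8.4 kg.
Tool frame: the origin (TCP) lies at the very end of the fingers, on their centre line; the grasp point (between the pads) lies 19 mm behind it; z points along the fingers, y is the line along which they close (so a half turn about z gives the same grasp; the last joint's range is limited). The gripper opens to 85 mm and grips with 20 to 120 N. Pads are 22 mm wide; open, the fingers measure 114 mm over their backs; the gripper's body (76 mm by 85 mm) begins 54 mm behind the grasp point. The pads swing forward as they close: fully open they stand 13 mm farther back than shut.
Start: joints at [1.321, 0.353, 1.633, -0, 1.155, -0.002], TCP at [153.293, 605.912, 231.281] pointing down, gripper open.
Joint ranges: [-2.63, 2.63], [-0.92, 2.1], [0.06, 2.66], [-1.3, 4.44], [0, 2.69], [-3.02, 3.02]. Speed limits (rad/s): [2.22, 2.22, 2.79, 3.14, 3.14, 3.14].

INTERFACE

Orientations are given as [roll, pitch, yaw] about the fixed x, y, z axes, in that order (R = Rz(yaw) Ry(pitch) Rx(roll)).
In Python, from rig import r, vision gives the robot as it stands. The module is installed in compiled form; this text tells all that it offers.
- The arm moves only by the tool play_rows, never from a script. Its argument "steps" is a list of rows, each an object with "delta_pos": the shift along the tool's x, y, z in cm, a list of three; "yaw": the turn about the tool's z in rad; "jaw": the opening in per cent of the stroke, from 0 (shut) to 100 (fully open). A call has exactly 8 rows; each row is the pose to reach, as a shift and turn from the pose commanded when the call began, along the tool's axes at that moment; what a row does not reach only later rows make up. A row lasts 1/10 s, in which the tool goes at most 50 mm and 8.59 degrees, less where a joint would pass 70% of its speed; a pose out of reach is approached as far as the arm can. A call with a gripper value outside its range is refused whole. The fingers move at their own pace and stop on an object; "grip_force" is the grip in N (left out, the last holds). Time passes only in rows, so rows that repeat a pose let the fingers close, or fill a call up. It gives the time, the measured TCP pose, the force, the opening and the grip force at its end, in the units of the state.
- r.sense(): the state, without advancing time (a new reading comes with each control period).
- vision.grab_frame(name): name is "side" or "top" or "wrist"; returns (picture, depth): 420x560x3 uint8, red, green, blue; 420x560 float32, mm along the optical axis (not along the pixel's ray), 0 where there is no reading.
- vision.calibration(name): a dict with "mtx" (3x3 intrinsics, pixels), "extrinsics" (4x4, takes a point from camera to world coordinates). Camera axes: x right, y down, z forward; pixel columns grow to the right and rows downward; lengths in mm; the calibration is good to about 2 mm. A picture is of the moment at which its call begins: read the wrist's pose just before it. calibration takes no time and is no camera call; for the wrist camera it gives the pose at the moment of the call.
- r.sign_off(): hands the job in; it is judged then, once.
Trained networks look in the newest picture that a camera, given by its name, has taken for a name from the list of things; names that differ only in an ending like _2 or _b are one class to them, and where a whole thing is asked for, a point or a joint stands for the part that bears it (a point fixed in the world has none). Each returns a list of dicts, best first, with "conf" (0 to 1); they miss things now and then, are a little off and sometimes report something else, mostly with a low value. They report only what shows in the picture. A call takes as long as a camera call.
- vision.cut_out(camera, thing): "region" (420x560 bool, what is visible of it) and "uv" ([column, row] in pixels, amid what is visible of it).
- vision.landmark_of(camera, thing): "uv" ([column, row] in pixels: a listed point, or the origin of a listed thing).
The state is a dict: "clock": time; "qpos": joint angles; "qvel": joint speeds; "joint_efforts": joint torques, N m; "eef_pos": TCP position; "tcp_rot": TCP orientation; "contact_force": force on the tool from outside, world axes, zero at the start; "wrist_torque": the same for the moment, N m; "opening": opening from 0.0 (shut) to 1.0 (fully open); "grasp_force": force on a finger pad.
Only numpy, scipy, OpenCV 4.12 (cv2) and the standard library are available. Lean on these libraries where they do the work, as an engineer would, in place of code of your own. Each camera call takes 0.05 s, during which the arm holds its last target. There are 200 camera calls.

## Working session

There is one attempt and no reset: what is moved stays moved. The work goes in short steps, Python scripts to look and compute and a tool call to move; the robot and the scene stay as the last step left them, time stands still between calls to the robot, and variables do not carry over. Pictures are saved under pics/ and viewed, at most 10 in all, crops included, and the job is handed in when it is done.

Besides the shell and the picture viewer there is one more tool, called after "Request:" by a JSON object that holds its "fn" and its "kwargs", one argument or row to a line. play_rows: Moves the arm, as the interface text tells. Its arguments: {"type":"object","properties":{"steps":{"type":"array"},"grip_force":{"type":"number"}},"required":["steps"]}

```bash
mkdir -p pics
cat > h.py <<'E'
import numpy as np, cv2
from rig import r, vision
def px2w(cam,uv,d):
    c=vision.calibration(cam);K=np.array(c["mtx"]);T=np.array(c["extrinsics"])
    p=np.linalg.inv(K)@[uv[0],uv[1],1.]*d
    return (T@np.r_[p,1])[:3]
def plane(cam,uv,z):
    c=vision.calibration(cam);K=np.array(c["mtx"]);T=np.array(c["extrinsics"])
    d=T[:3,:3]@(np.linalg.inv(K)@[uv[0],uv[1],1.]);o=T[:3,3]
    return o+d*(z-o[2])/d[2]
E
python3 - <<'E'
from h import *
img,d=vision.grab_frame("top");cv2.imwrite("pics/top.png",img[:,:,::-1])
for n in ["heads","beads","blades","discs"]:
    for q in vision.landmark_of("top",n+"_key_top")[:2]: print(n,"key",np.round(q["uv"]),round(q["conf"],2),plane("top",q["uv"],46).round())
    for q in vision.cut_out("top",n+"_tray")[:2]: print(n,"tray",np.round(q["uv"]),round(q["conf"],2),plane("top",q["uv"],26).round())
hsv=cv2.cvtColor(img,cv2.COLOR_RGB2HSV)
m=cv2.inRange(hsv,(5,150,120),(20,255,255))
n,l,s,c=cv2.connectedComponentsWithStats(m)
for i in range(1,n):
    if s[i,4]>40: print("orange",s[i],c[i].round(1),plane("top",c[i],46).round(1))
for t in ["glue_pot","paint_jar"]:
    for q in vision.cut_out("top",t)[:1]: print(t,np.round(q["uv"]),plane("top",q["uv"],50).round())
s=r.sense();print(s["clock"],s["eef_pos"],s["tcp_rot"],s["contact_force"])
E
```

```text
heads key [134. 209.] 0.73 [538. 274.  46.]
heads tray [142. 178.] 0.57 [605. 265.  26.]
beads tray [317. 207.] 0.59 [544. -91.  26.]
blades key [407. 250.] 0.75 [ 458. -265.   46.]
blades tray [406. 220.] 0.93 [ 519. -271.   26.]
discs key [222. 231.] 0.82 [495.  98.  46.]
discs key [316. 108.] 0.16 [744. -90.  46.]
discs tray [232. 202.] 0.75 [556.  82.  26.]
discs tray [134. 207.] 0.28 [545. 278.  26.]
orange [  72   73   44   43 1086] [93.6 93.8] [774.3 362.1  46. ]
orange [213 172  38  40 783] [230.7 191.8] [573.2  82.3  46. ]
orange [123 198  21  20 334] [132.6 207.5] [542. 276.  46.]
orange [213 220  21  21 347] [222.9 230.1] [497.  97.  46.]
orange [303 228  21  21 345] [313.2 238.3] [480.5 -80.8  46. ]
orange [398 239  21  21 348] [407.9 249.5] [ 458.5 -266.5   46. ]
glue_pot [141. 298.] [367. 254.  50.]
paint_jar [415. 308.] [ 346. -275.   50.]
0.55 [153.28664088 605.89348541 231.27360756] [-3.14155394e+00 -1.45468260e-06  2.89380573e+00] [ 0.11733957 -0.48414237  0.01811223]
```

View pics/top.png

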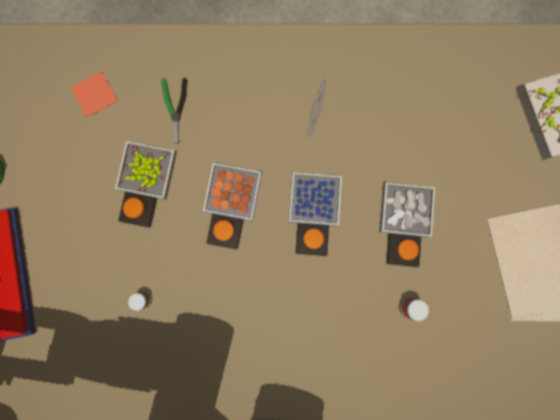

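The top view shows the units from left to right: heads key at (133,208), discs at (223,230), beads at (313,238) and blades at (408,250). The jars stand well robot-side. Next I move to the heads key with the jaws shut.

Request:
{"fn": "play_rows", "kwargs": {
  "steps": [
    {"delta_pos": [-3, -1.5, 0], "yaw": 0, "jaw": 0},
    {"delta_pos": [-7, -3.5, 1], "yaw": 0, "jaw": 0},
    {"delta_pos": [-11, -5.5, 2], "yaw": 0, "jaw": 0},
    {"delta_pos": [-15, -7.4, 3], "yaw": 0, "jaw": 0},
    {"delta_pos": [-19, -9.4, 4], "yaw": 0, "jaw": 0},
    {"delta_pos": [-23, -11.4, 5], "yaw": 0, "jaw": 0},
    {"delta_pos": [-27, -13.4, 6], "yaw": 0, "jaw": 0},
    {"delta_pos": [-31, -15.3, 7], "yaw": 0, "jaw": 0}
  ]
}}

```text
clock: 1.35
eef_pos: [417.5, 380.2, 161.1]
tcp_rot: [3.141, 0.0, 2.894]
contact_force: [0.4, 0.5, -0.4]
opening: -0.006
grasp_force: 0.0
```

Request:
{"fn": "play_rows", "kwargs": {
  "steps": [
    {"delta_pos": [-4, -2, 0.5], "yaw": 0, "jaw": 0},
    {"delta_pos": [-8, -4, 1.5], "yaw": 0, "jaw": 0},
    {"delta_pos": [-11, -5.5, 2.5], "yaw": 0, "jaw": 0},
    {"delta_pos": [-13.5, -6.6, 3.5], "yaw": 0, "jaw": 0},
    {"delta_pos": [-14.7, -7.2, 4.5], "yaw": 0, "jaw": 0},
    {"delta_pos": [-14.7, -7.2, 5], "yaw": 0, "jaw": 0},
    {"delta_pos": [-14.7, -7.2, 5], "yaw": 0, "jaw": 0},
    {"delta_pos": [-14.7, -7.2, 5], "yaw": 0, "jaw": 0}
  ]
}}

```text
clock: 2.15
eef_pos: [540.2, 276.6, 111.4]
tcp_rot: [-3.142, -0.0, 2.895]
contact_force: [0.5, 0.0, -0.5]
opening: -0.003
grasp_force: 0.0
```

Run:
```python
from h import *
for c in ["side","wrist"]:
    img,d=vision.grab_frame(c);cv2.imwrite(f"pics/{c}1.png",img[:,:,::-1])
    for q in vision.landmark_of(c,"heads_key_top")[:2]: print(c,np.round(q["uv"]),round(q["conf"],2),plane(c,q["uv"],46).round(1))
    m=cv2.inRange(cv2.cvtColor(img,cv2.COLOR_RGB2HSV),(5,150,100),(20,255,255))
    n,l,s,cc=cv2.connectedComponentsWithStats(m)
    for i in range(1,n):
        if s[i,4]>80:
            vs,us=np.where(l==i);P=np.array([px2w(c,(u,v),d[v,u]) for u,v in zip(us,vs) if d[v,u]>0][::5])
            if len(P)<5: continue
            t=np.percentile(P[:,2],95);T=P[P[:,2]>t-3]
            print(c,"orange",cc[i].round(),s[i,4],"top z",t.round(1),"mid",((T.max(0)+T.min(0))/2).round(1),np.ptp(T,axis=0).round())
i=np.hstack([cv2.resize(cv2.imread(f"pics/{c}1.png"),(400,300)) for c in["side","wrist"]]);cv2.imwrite("pics/both.png",i)
```

```text
side [227. 347.] 0.69 [539.9 274.7  46. ]
side orange [366. 164.] 217 top z 46.6 mid [ 460.5 -265.5   45.8] [33. 37.  4.]
side orange [333. 213.] 289 top z 46.0 mid [478.9 -81.2  45.2] [33. 34.  4.]
side orange [260. 260.] 886 top z 27.9 mid [557.4 156.1 162.3] [114. 223. 275.]
side orange [294. 274.] 368 top z 46.4 mid [496.9  99.   45.4] [33. 33.  4.]Traceback (most recent call last):
  File "<stdin>", line 9, in <module>
  File "h.py", line 4, in px2w
    c=vision.calibration(cam);K=np.array(c["mtx"]);T=np.array(c["extrinsics"])
ValueError: time passes only in moves, steps and waits
```

Side and top agree to within 2 mm, with the heads key at about (541, 275.5). I go down to just above it, then press slowly.

Request:
{"fn": "play_rows", "kwargs": {
  "steps": [
    {"delta_pos": [0, 0, 1], "yaw": 0, "jaw": 0},
    {"delta_pos": [0, 0, 2.5], "yaw": 0, "jaw": 0},
    {"delta_pos": [0, 0, 4], "yaw": 0, "jaw": 0},
    {"delta_pos": [0, 0, 5], "yaw": 0, "jaw": 0},
    {"delta_pos": [0, 0, 5.6], "yaw": 0, "jaw": 0},
    {"delta_pos": [0, 0, 6], "yaw": 0, "jaw": 0},
    {"delta_pos": [0, 0, 6], "yaw": 0, "jaw": 0},
    {"delta_pos": [0, 0, 6], "yaw": 0, "jaw": 0}
  ]
}}

```text
clock: 3.05
eef_pos: [541.4, 275.8, 51.5]
tcp_rot: [3.141, 0.0, 2.894]
contact_force: [-0.4, 1.0, 1.1]
opening: 0.002
grasp_force: 0.0
```

Request:
{"fn": "play_rows", "kwargs": {
  "steps": [
    {"delta_pos": [0, 0, 0.3], "yaw": 0, "jaw": 0},
    {"delta_pos": [0, 0, 0.6], "yaw": 0, "jaw": 0},
    {"delta_pos": [0, 0, 0.8], "yaw": 0, "jaw": 0},
    {"delta_pos": [0, 0, 1.0], "yaw": 0, "jaw": 0},
    {"delta_pos": [0, 0, 1.2], "yaw": 0, "jaw": 0},
    {"delta_pos": [0, 0, 1.4], "yaw": 0, "jaw": 0},
    {"delta_pos": [0, 0, 1.5], "yaw": 0, "jaw": 0},
    {"delta_pos": [0, 0, 1.5], "yaw": 0, "jaw": 0}
  ]
}}

```text
clock: 3.85
eef_pos: [541.5, 275.8, 36.3]
tcp_rot: [3.141, 0.0, 2.894]
contact_force: [1.7, 0.8, 3.3]
opening: 0.001
grasp_force: 1.6
```

Request:
{"fn": "play_rows", "kwargs": {
  "steps": [
    {"delta_pos": [0, 0, 0.1], "yaw": 0, "jaw": 0},
    {"delta_pos": [0, 0, 0.2], "yaw": 0, "jaw": 0},
    {"delta_pos": [0, 0, 0.3], "yaw": 0, "jaw": 0},
    {"delta_pos": [0, 0, 0.4], "yaw": 0, "jaw": 0},
    {"delta_pos": [0, 0, 0.5], "yaw": 0, "jaw": 0},
    {"delta_pos": [0, 0, 0.6], "yaw": 0, "jaw": 0},
    {"delta_pos": [0, 0, 0.65], "yaw": 0, "jaw": 0},
    {"delta_pos": [0, 0, 0.65], "yaw": 0, "jaw": 0}
  ]
}}

```text
clock: 4.65
eef_pos: [541.5, 275.8, 30.2]
tcp_rot: [3.141, 0.0, 2.894]
contact_force: [1.2, 1.0, 8.6]
opening: -0.001
grasp_force: 4.3
```

Request:
{"fn": "play_rows", "kwargs": {
  "steps": [
    {"delta_pos": [0, 0, -1], "yaw": 0, "jaw": 0},
    {"delta_pos": [0, 0, -3], "yaw": 0, "jaw": 0},
    {"delta_pos": [0, 0, -6], "yaw": 0, "jaw": 0},
    {"delta_pos": [-0.1, -2, -8], "yaw": 0, "jaw": 0},
    {"delta_pos": [-0.4, -5, -8], "yaw": 0, "jaw": 0},
    {"delta_pos": [-0.7, -9, -8], "yaw": 0, "jaw": 0},
    {"delta_pos": [-1, -13, -8], "yaw": 0, "jaw": 0},
    {"delta_pos": [-1.3, -17, -8], "yaw": 0, "jaw": 0}
  ]
}}

```text
clock: 5.45
eef_pos: [510.5, 106.2, 109.5]
tcp_rot: [-3.141, -0.002, 2.894]
contact_force: [0.5, 0.6, -1.1]
opening: 0.001
grasp_force: 0.0
```

Request:
{"fn": "play_rows", "kwargs": {
  "steps": [
    {"delta_pos": [-0.3, -4, 0], "yaw": 0, "jaw": 0},
    {"delta_pos": [-0.6, -8, 0], "yaw": 0, "jaw": 0},
    {"delta_pos": [-0.9, -12, 0], "yaw": 0, "jaw": 0},
    {"delta_pos": [-1.2, -16, 0], "yaw": 0, "jaw": 0},
    {"delta_pos": [-1.4, -18.5, 0], "yaw": 0, "jaw": 0},
    {"delta_pos": [-1.45, -19.1, 0], "yaw": 0, "jaw": 0},
    {"delta_pos": [-1.45, -19.1, 0], "yaw": 0, "jaw": 0},
    {"delta_pos": [-1.45, -19.1, 0], "yaw": 0, "jaw": 0}
  ]
}}

```text
clock: 6.25
eef_pos: [479.1, -80.2, 109.7]
tcp_rot: [3.141, -0.001, 2.894]
contact_force: [-0.0, 0.4, -0.7]
opening: -0.006
grasp_force: 0.0
```

Run:
```python
from h import *
img,d=vision.grab_frame("side");cv2.imwrite("pics/s2.png",img[:,:,::-1])
m=cv2.inRange(cv2.cvtColor(img,cv2.COLOR_RGB2HSV),(5,150,100),(20,255,255))
n,l,s,cc=cv2.connectedComponentsWithStats(m)
for i in range(1,n):
    if s[i,4]>80:
        vs,us=np.where(l==i);P=np.array([px2w("side",(u,v),d[v,u]) for u,v in zip(us,vs) if d[v,u]>0])
        print(cc[i].round(),s[i,4],"z95",np.percentile(P[:,2],95).round(1),"mid",((P.max(0)+P.min(0))/2).round(1))
```

```text
[367. 164.] 189 z95 46.5 mid [ 461.7 -283.4   27. ]
[333. 211.] 124 z95 46.1 mid [480.2 -78.9  43.5]
[260. 260.] 885 z95 27.6 mid [576.8  84.   20.9]
[295. 274.] 373 z95 46.0 mid [499.7  91.7  33.8]Traceback (most recent call last):
  File "<stdin>", line 7, in <module>
  File "h.py", line 4, in px2w
    c=vision.calibration(cam);K=np.array(c["mtx"]);T=np.array(c["extrinsics"])
ValueError: time passes only in moves, steps and waits
```

View pics/s2.png

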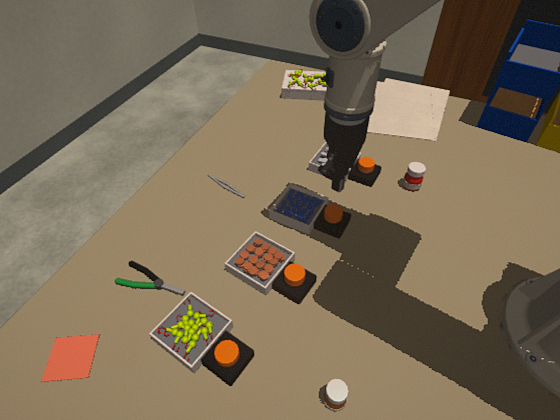

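Side view: the heads key at (227,353) sits visibly lower, the discs key at (295,274) is up, and the gripper is over the beads key at (333,212). Next I press the beads key.

Request:
{"fn": "play_rows", "kwargs": {
  "steps": [
    {"delta_pos": [0, 0, 1], "yaw": 0, "jaw": 0},
    {"delta_pos": [0, 0, 2.5], "yaw": 0, "jaw": 0},
    {"delta_pos": [0, 0, 4], "yaw": 0, "jaw": 0},
    {"delta_pos": [0, 0, 5], "yaw": 0, "jaw": 0},
    {"delta_pos": [0, 0, 5.6], "yaw": 0, "jaw": 0},
    {"delta_pos": [0, 0, 5.9], "yaw": 0, "jaw": 0},
    {"delta_pos": [0, 0, 6.1], "yaw": 0, "jaw": 0},
    {"delta_pos": [0, 0, 6.3], "yaw": 0, "jaw": 0}
  ]
}}

```text
clock: 7.1
eef_pos: [479.6, -81.0, 47.0]
tcp_rot: [3.142, 0.001, 2.894]
contact_force: [-0.2, -0.3, -0.1]
opening: 0.002
grasp_force: 0.0
```

Request:
{"fn": "play_rows", "kwargs": {
  "steps": [
    {"delta_pos": [0, 0, 0.2], "yaw": 0, "jaw": 0},
    {"delta_pos": [0, 0, 0.4], "yaw": 0, "jaw": 0},
    {"delta_pos": [0, 0, 0.6], "yaw": 0, "jaw": 0},
    {"delta_pos": [0, 0, 0.8], "yaw": 0, "jaw": 0},
    {"delta_pos": [0, 0, 1.0], "yaw": 0, "jaw": 0},
    {"delta_pos": [0, 0, 1.1], "yaw": 0, "jaw": 0},
    {"delta_pos": [0, 0, 1.2], "yaw": 0, "jaw": 0},
    {"delta_pos": [0, 0, 1.2], "yaw": 0, "jaw": 0}
  ]
}}

```text
clock: 7.9
eef_pos: [479.6, -81.1, 34.8]
tcp_rot: [3.142, 0.0, 2.894]
contact_force: [1.1, -0.2, 3.8]
opening: 0.0
grasp_force: 1.7
```

Request:
{"fn": "play_rows", "kwargs": {
  "steps": [
    {"delta_pos": [0, 0, 0.1], "yaw": 0, "jaw": 0},
    {"delta_pos": [0, 0, 0.2], "yaw": 0, "jaw": 0},
    {"delta_pos": [0, 0, 0.3], "yaw": 0, "jaw": 0},
    {"delta_pos": [0, 0, 0.4], "yaw": 0, "jaw": 0},
    {"delta_pos": [0, 0, 0.45], "yaw": 0, "jaw": 0},
    {"delta_pos": [0, 0, 0.5], "yaw": 0, "jaw": 0},
    {"delta_pos": [0, 0, 0.5], "yaw": 0, "jaw": 0},
    {"delta_pos": [0, 0, 0.5], "yaw": 0, "jaw": 0}
  ]
}}

```text
clock: 8.7
eef_pos: [479.6, -81.1, 30.1]
tcp_rot: [3.142, 0.001, 2.894]
contact_force: [0.3, 0.3, 8.6]
opening: 0.002
grasp_force: 4.4
```

Request:
{"fn": "play_rows", "kwargs": {
  "steps": [
    {"delta_pos": [0, 0, -1], "yaw": 0, "jaw": 0},
    {"delta_pos": [0, 0, -3], "yaw": 0, "jaw": 0},
    {"delta_pos": [0, 0, -6], "yaw": 0, "jaw": 0},
    {"delta_pos": [-0.3, -2, -8], "yaw": 0, "jaw": 0},
    {"delta_pos": [-0.7, -5, -8], "yaw": 0, "jaw": 0},
    {"delta_pos": [-1.2, -9, -8], "yaw": 0, "jaw": 0},
    {"delta_pos": [-1.8, -13, -8], "yaw": 0, "jaw": 0},
    {"delta_pos": [-2.3, -16.5, -8], "yaw": 0, "jaw": 0}
  ]
}}

```text
clock: 9.5
eef_pos: [460.0, -248.0, 109.8]
tcp_rot: [3.141, -0.001, 2.894]
contact_force: [0.4, 0.8, -1.0]
opening: -0.005
grasp_force: 0.0
```

Request:
{"fn": "play_rows", "kwargs": {
  "steps": [
    {"delta_pos": [-0.3, -1.9, 0], "yaw": 0, "jaw": 0},
    {"delta_pos": [-0.3, -1.9, 0], "yaw": 0, "jaw": 0},
    {"delta_pos": [-0.3, -1.9, 1], "yaw": 0, "jaw": 0},
    {"delta_pos": [-0.3, -1.9, 2.5], "yaw": 0, "jaw": 0},
    {"delta_pos": [-0.3, -1.9, 4], "yaw": 0, "jaw": 0},
    {"delta_pos": [-0.3, -1.9, 5], "yaw": 0, "jaw": 0},
    {"delta_pos": [-0.3, -1.9, 5.5], "yaw": 0, "jaw": 0},
    {"delta_pos": [-0.3, -1.9, 5.7], "yaw": 0, "jaw": 0}
  ]
}}

```text
clock: 10.3
eef_pos: [459.1, -265.0, 52.1]
tcp_rot: [3.141, -0.001, 2.895]
contact_force: [0.8, 0.0, 0.9]
opening: -0.004
grasp_force: 0.0
```

Run:
```python
from h import *
img,d=vision.grab_frame("side");cv2.imwrite("pics/s3.png",img[:,:,::-1])
for n in ["beads","heads","discs"]:
    for q in vision.landmark_of("side",n+"_key_top")[:1]: print(n,np.round(q["uv"],1),q["conf"],px2w("side",q["uv"],d[int(q["uv"][1]),int(q["uv"][0])]).round(1))
s=r.sense();print(s["eef_pos"],s["contact_force"],s["clock"])
```

```text
beads [332.6 211.7] 0.48 [483.3 -86.9  31.6]
heads [224.7 351.9] 0.55 [543.2 279.   34.4]
discs [294.  273.8] 0.96 [495.6 102.2  44.2]
[ 459.63298645 -265.83374603   53.18279109] [-0.30999081 -0.21107897  0.67458255] 10.5
```

View pics/s3.png

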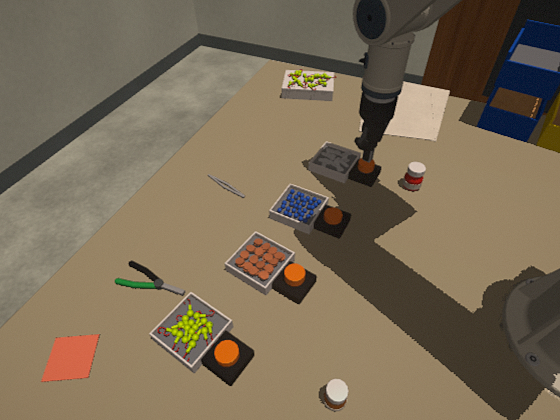

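Side view: the beads key at (333,215) and the heads key at (227,353) are down (tops at about 32 and 34 mm). The discs key at (295,274) is up, and the fingertips are over the blades key at (367,165).

Request:
{"fn": "play_rows", "kwargs": {
  "steps": [
    {"delta_pos": [0, 0, 0.4], "yaw": 0, "jaw": 0},
    {"delta_pos": [0, 0, 0.7], "yaw": 0, "jaw": 0},
    {"delta_pos": [0, 0, 0.9], "yaw": 0, "jaw": 0},
    {"delta_pos": [0, 0, 1.1], "yaw": 0, "jaw": 0},
    {"delta_pos": [0, 0, 1.3], "yaw": 0, "jaw": 0},
    {"delta_pos": [0, 0, 1.5], "yaw": 0, "jaw": 0},
    {"delta_pos": [0, 0, 1.7], "yaw": 0, "jaw": 0},
    {"delta_pos": [0, 0, 1.7], "yaw": 0, "jaw": 0}
  ]
}}

```text
clock: 11.3
eef_pos: [459.5, -265.9, 35.6]
tcp_rot: [-3.142, 0.0, 2.894]
contact_force: [0.8, -0.9, 3.3]
opening: -0.001
grasp_force: 1.6
```

Request:
{"fn": "play_rows", "kwargs": {
  "steps": [
    {"delta_pos": [0, 0, 0.1], "yaw": 0, "jaw": 0},
    {"delta_pos": [0, 0, 0.2], "yaw": 0, "jaw": 0},
    {"delta_pos": [0, 0, 0.3], "yaw": 0, "jaw": 0},
    {"delta_pos": [0, 0, 0.4], "yaw": 0, "jaw": 0},
    {"delta_pos": [0, 0, 0.5], "yaw": 0, "jaw": 0},
    {"delta_pos": [0, 0, 0.6], "yaw": 0, "jaw": 0},
    {"delta_pos": [0, 0, 0.6], "yaw": 0, "jaw": 0},
    {"delta_pos": [0, 0, 0.6], "yaw": 0, "jaw": 0}
  ]
}}

```text
clock: 12.1
eef_pos: [459.5, -265.9, 30.2]
tcp_rot: [-3.141, 0.0, 2.894]
contact_force: [-2.1, -0.0, 9.2]
opening: 0.001
grasp_force: 4.4
```

Request:
{"fn": "play_rows", "kwargs": {
  "steps": [
    {"delta_pos": [0, 0, -1], "yaw": 0, "jaw": 0},
    {"delta_pos": [0, 0, -3], "yaw": 0, "jaw": 0},
    {"delta_pos": [0, 0, -6], "yaw": 0, "jaw": 0},
    {"delta_pos": [0, 0, -10], "yaw": 0, "jaw": 0},
    {"delta_pos": [0, 0, -14], "yaw": 0, "jaw": 0},
    {"delta_pos": [0, 0, -16], "yaw": 0, "jaw": 0},
    {"delta_pos": [0, 0, -16], "yaw": 0, "jaw": 0},
    {"delta_pos": [0, 0, -16], "yaw": 0, "jaw": 0}
  ]
}}

```text
clock: 12.9
eef_pos: [458.9, -265.5, 189.6]
tcp_rot: [3.141, -0.0, 2.894]
contact_force: [0.1, 0.4, -1.2]
opening: 0.0
grasp_force: 0.0
```

Run:
```python
from h import *
img,d=vision.grab_frame("side");cv2.imwrite("pics/s4.png",img[:,:,::-1])
for n in ["heads","beads","blades","discs"]:
    for q in vision.landmark_of("side",n+"_key_top")[:1]: print(n,np.round(q["uv"],1),q["conf"],px2w("side",q["uv"],d[int(q["uv"][1]),int(q["uv"][0])]).round(1))
s=r.sense();print(s["eef_pos"],s["contact_force"],s["clock"])
```

```text
heads [227.5 350.4] 0.83 [539.9 275.4  35.5]
beads [330.4 212.6] 0.77 [486.3 -80.2  34.1]
blades [366.4 167.6] 0.6 [ 454.7 -257.8   32.7]
discs [296.7 271.2] 0.86 [493.5  94.2  43. ]
[ 458.63481437 -265.36385746  188.48934659] [0.07046134 0.33943669 0.5364188 ] 13.15
```

View pics/s4.png

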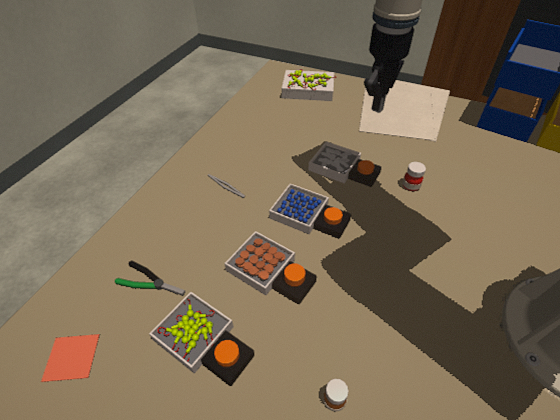

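The heads, beads and blades keys (227,353; 333,216; 367,168) are down at about 34 mm. The discs key (295,274) is up, and nothing has visibly shifted.

```bash
python3 -c "
from rig import r
print(r.sign_off())"
```

```text
the job is handed in; nothing more can be done
None
```

I pressed the jig-heads, blue-beads and silver-blades keys to their stops in that order (about 9 N at most), left the copper-discs key up with nothing visibly moved, and handed the job in at about 13 s; no verdict came back.

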